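# Bearing cap held over its housing in the sander's drive case

## Robot

A 6-joint arm with a two-finger parallel gripper is mounted at the origin on the work surface. World frame = base frame: x ahead of the robot, y to its left, z up, the work surface at z = 0. Lengths are in m, angles in rad, forces in N, time in s.
With the tool pointing down it reaches from about 0.425 to 0.925 m from the base axis. Payload 12.5 kg.
Tool frame: the origin (TCP) lies on the centre line of the jaws, within the pads' length; the fingertips stand 22 mm ahead of it and the grasp point (between the pads) lies 3 mm ahead of it; z points along the fingers, y is the line along which they close (so a half turn about z gives the same grasp; the last joint's range is limited). The gripper opens to 85 mm and grips with 20 to 120 N. Pads are 22 mm wide; open, the fingers measure 114 mm over their backs; the gripper's body (76 mm by 85 mm) begins 54 mm behind the grasp point. The pads swing forward as they close: fully open they stand 13 mm farther back than shut.
Start: joints at [1.192, 0.491, 1.559, -0, 1.092, -0.106], TCP at [0.168, 0.602, 0.253] pointing down, gripper open.
Joint ranges: [-3.1, 3.1], [-0.84, 2.19], [0.05, 2.79], [-1.13, 4.28], [0.06, 2.93], [-2.69, 2.69]. Speed limits (rad/s): [2.22, 2.22, 2.79, 3.14, 3.14, 3.14].

## Interface

Orientations are given as a rotation vector (axis times angle).
In Python, from rig import robot gives the robot as it stands. Calls block until the motion is done:
- robot.move_to(position, orientation): joint-space move of the TCP to a pose.
- robot.line_to(position, rotation=None, vel=0.15, guard=None): straight line of the TCP; rotation=None keeps the orientation; vel is the mean speed in m/s. With guard (N) it stops when the force on the tool has changed by that much, and returns True; else False.
- robot.move_j(angles): joint-space move.
- robot.set_gripper(opening): finger opening in m; the grip force is fixed at half the most; returns when the fingers have stopped.
- robot.pause(seconds).
- robot.inverse_kinematics(position, orientation): joint angles nearest the present ones, or None.
- robot.snapshot(name): name is "scene" or "top"; returns the picture (480x640x3 uint8, red, green, blue); there is no depth.
- robot.camera_model(name): a dict with "fovy" (degrees; the focal length in pixels is half the picture's height over the tangent of half this angle, whatever the lens; pixels are square), "cx", "cy" (the principal point, pixels), "R" (3x3) and "t" (3): a world point X has camera coordinates R X + t. Camera axes: x right, y down, z forward; pixel columns grow to the right and rows downward; lengths in m; the calibration is good to about 2 mm. A picture is of the moment at which its call begins. camera_model takes no time and is no camera call.
A pose or a line that the arm cannot do raises robot.Unreachable and nothing moves.
- robot.close_job(): hands the job in; it is judged then, once.
Readings, each from a call of its own:
- robot.get_clock(): time.
- robot.get_qpos(): joint angles.
- robot.get_qvel(): joint speeds.
- robot.get_tau(): joint torques, N m.
- robot.get_eef_pos(): TCP position.
- robot.get_eef_rot(): TCP orientation.
- robot.get_ft_force(): force on the tool from outside, world axes, zero at the start.
- robot.get_ft_torque(): the same for the moment, N m.
- robot.get_width(): finger opening in m.
- robot.get_finger_force(): force on a finger pad.
Only numpy, scipy, OpenCV 4.12 (cv2) and the standard library are available. Lean on these libraries where they do the work, as an engineer would, in place of code of your own. Each camera call takes 0.05 s, during which the arm holds its last target. There are 200 camera calls.

## Task

The belt sander's drive case lies on its back on the bench: swing its hinged cover open by the bow handle until it stands past upright and leave it open. Then pick up the flanged bearing cap and hold it level and still about 10 mm above the bearing housing inside, hub up, with its four screw holes lined up over the four threaded holes (either way round), without knocking it on the case, so that I can slip the gasket in underneath and start the screws. Finish while still holding the cap there, and leave the other things on the bench where they are.

Things in the scene. Friction and masses are not known exactly. Their poses are not given: they have to be found in the camera images.
- cover (a joint): hinge of the drive case's cover, rad: 0 shut, grows as it opens, 1.57 upright, stop at 1.95. At the start shut or a little ajar. The hinge is stiff (0.8 N m of friction): the cover stays where it is left. Lifting it at the handle takes about 7 N.
- cover_handle (a point): middle of the bar of the cover's bow handle: round steel bar 10 mm thick, straight for 100 mm, parallel to the hinge (this point's x axis, level), its centre 38 mm off the cover's outer face, free all round. Turns with the cover (axes as the case when shut). The bar is 231 mm from the hinge line across the cover and 44 mm out; the cover's free edge lies 16 mm beyond the bar.
- cover_hinge (a point): middle of the cover's hinge line, which runs along this point's x axis, 88 mm above the bench on the case's +y side. Turns with the cover (axes as the case when shut). The cover is a dark steel plate 304 x 248 x 6 mm; its free edge, on the case's -y side, rises as it opens and swings up and over towards +y.
- seat (a point): centre of the machined top face of the bearing housing (open ball bearing in it) inside the drive case, 80 mm above the bench: aluminium flange 124 (x) x 100 (y) mm, z up, axes as the case. The case is a fixed grey open-topped box 300 (x) x 236 (y) x 85 mm high; its centre lies 70 mm to +x and 50 mm to +y of here, the hinge line 173 mm to +y. Pulleys in the +x half stay below the rim.
- seat_hole0 (a point): mouth of the threaded hole (8 mm) at the housing's +x +y corner; the four make a rectangle 92 mm (x) by 68 mm (y) about seat
- seat_hole1 (a point): threaded hole at the housing's -x +y corner
- seat_hole2 (a point): threaded hole at the housing's -x -y corner
- seat_hole3 (a point): threaded hole at the housing's +x -y corner
- cap_hub (a point): round hub of the bearing cap, the part to grip: plain upright cylinder 36 mm across, 32 mm tall on the middle of the cap's plate; this point is on its axis half-way up, 24 mm above the cap's underside. Cap: cast aluminium, about 0.3 kg, plate 120 (x) x 96 (y) x 8 mm, 40 mm tall in all, z up. Lies flat on the bench, hub up; may have swapped places with the dish or the tape.
- cap_under (a point): centre of the cap's flat underside (axes as the cap)
- cap_hole0 (a point): 13 mm through hole at the cap's +x +y corner, at the underside; the four make a rectangle 92 mm (x) by 68 mm (y), like the threaded holes
- cap_hole1 (a point): through hole at the cap's -x +y corner, at the underside
- cap_hole2 (a point): through hole at the cap's -x -y corner, at the underside
- cap_hole3 (a point): through hole at the cap's +x -y corner, at the underside
- dish: bystander: round steel parts dish with the screws in it, 90 mm across, 22 mm high, origin under its centre
- tape: bystander: tape measure standing on edge, 68 x 34 x 62 mm high, origin under its centre
- wrench: bystander: open-ended wrench lying flat, 180 mm long along its x
- grease: bystander: small jar of grease, 64 mm across, 65 mm high, origin under its centre
Mind the look-alikes: they are no part of the job. Of the things like the part that bears cap_hub, leave any that is turquoise; of the rest the larger one is meant.

How it is judged:
On the way, in this order (a step that is already met when the one before it is completed fails the run):
1. the cover stands open past upright (value of joint cover above 1.55 rad), for 0.3 s.
2. the cap is lifted clear of the bench in the fingers (height (world z) of cap_under above 0.03 m and contact force between the fingers and cap above 0.5 N), for 0.2 s.
At the end, for the whole second after the job is handed in: For the last second: cover open past upright (joint > 1.55 rad); cap still in the fingers, hub up, touching no part of the case, underside 4 to 20 mm above the housing, level within 0.06 rad, all four holes within 4 mm horizontally of threaded holes, either way round (value of joint cover above 1.55 rad and z of cap_under in the frame of seat between 0.004 and 0.02 m and ((horizontal distance between cap_hole0 and seat_hole0 below 0.004 m and horizontal distance between cap_hole1 and seat_hole1 below 0.004 m and horizontal distance between cap_hole2 and seat_hole2 below 0.004 m and horizontal distance between cap_hole3 and seat_hole3 below 0.004 m) or (horizontal distance between cap_hole0 and seat_hole2 below 0.004 m and horizontal distance between cap_hole1 and seat_hole3 below 0.004 m and horizontal distance between cap_hole2 and seat_hole0 below 0.004 m and horizontal distance between cap_hole3 and seat_hole1 below 0.004 m)) and angle between cap_under's own z axis and vertical below 0.06 rad and linear speed of cap below 0.02 m/s and angular speed of cap below 0.15 rad/s and contact force between the fingers and cap above 0.5 N and contact force between cap and case below 0.1 N); the arm keeps its last pose, push and grip.
It fails at once if the cap knocked on the case or housing (contact force between cap and case above 5 N).
It fails at once if a bystander moved more than 20 mm (distance of any of dish, tape, wrench, grease from where it was at the start of the episode above 0.02 m).
It also fails if it takes over 64 s, if anything falls off the work surface, if the arm or the gripper's body presses on something with over 40 N, if the wrist force passes 120 N, or if a joint passes its speed limit or range.

## Working session

There is one attempt and no reset: what is moved stays moved. The work goes in short steps, each a Python script; the robot and the scene stay as the last script left them, time stands still between calls to the robot, and variables do not carry over. Pictures are saved under pics/ and viewed, at most 10 in all, crops included, and the job is handed in when it is done.

```bash
ls; mkdir -p pics
python3 - <<'E'
from rig import robot
import cv2,numpy as np
for n in("scene","top"):
    im=robot.snapshot(n); cv2.imwrite(f"pics/{n}0.png",im[:,:,::-1]); np.save(f"pics/{n}0.npy",im)
    m=robot.camera_model(n); print(n,m, -np.array(m["R"]).T@np.array(m["t"]))
print(robot.get_eef_rot(),robot.get_clock())
E
```

```text
pics
scene {'fovy': 46.617862583178955, 'cx': 320.83404100744804, 'cy': 239.5449144465952, 'R': array([[ 2.43789895e-01,  9.69827743e-01,  7.97006773e-04],
       [ 6.30533228e-01, -1.57875412e-01, -7.59936315e-01],
       [-7.36881494e-01,  1.85767334e-01, -6.49997047e-01]]), 't': array([-0.0133007 , -0.24517634,  1.88005341])} [ 1.54321097 -0.37506044  1.03572136]
top {'fovy': 42.40586026847153, 'cx': 322.0346137127431, 'cy': 235.6118769806349, 'R': array([[-0.01535734, -0.99984057, -0.00910976],
       [-0.9907017 ,  0.01644748, -0.13505413],
       [ 0.13518243,  0.00695098, -0.99079634]]), 't': array([-0.08062629,  0.49824171,  1.51341649])} [ 0.28778338 -0.09932798  1.56604264]
[-4.27164312e-01 -3.11218591e+00  1.49817398e-03] 0.1
```

View pics/scene0.png

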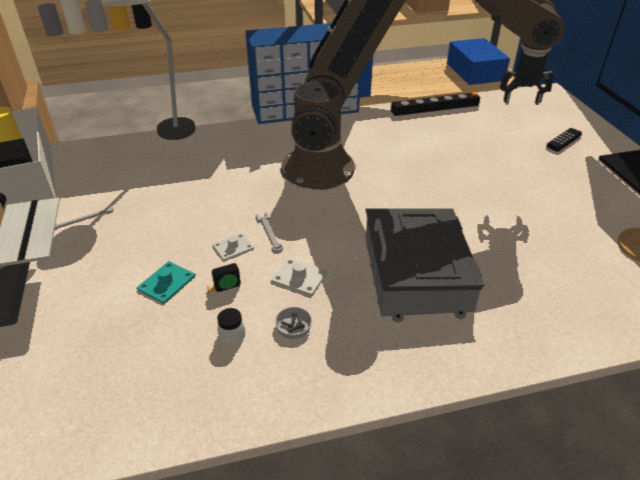

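View pics/top0.png

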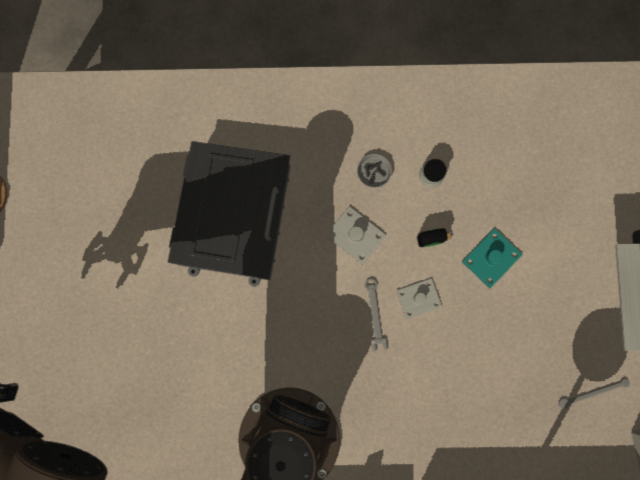

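The top view shows the dark case cover with corners near (192,141), (289,155), (271,279) and (169,264). Its handle bar runs from about (276,188) to (266,240).

There are three candidates for the cap:
- Grey plate at (358,232), the larger one.
- Grey plate at (420,295), the smaller one.
- Turquoise plate at (492,255), which is excluded.

The larger grey plate at (358,232) fits the description. I'll enlarge it to confirm, along with the cover.

Run:
```python
import cv2,numpy as np
t=cv2.imread("pics/top0.png"); s=cv2.imread("pics/scene0.png")
g=lambda i:(255*(i/255.)**.5).astype(np.uint8)
a=cv2.resize(g(t[130:290,160:310]),None,fx=2.6,fy=2.6,interpolation=cv2.INTER_CUBIC)   #390x416
b=cv2.resize(t[200:320,325:448],(400,390),interpolation=cv2.INTER_CUBIC)
a2=cv2.resize(g(s[195:325,355:490]),(400,385),interpolation=cv2.INTER_CUBIC)
h=max(a.shape[0],a2.shape[0])
pad=lambda i:cv2.copyMakeBorder(i,0,h-i.shape[0],0,0,cv2.BORDER_CONSTANT)
cv2.imwrite("pics/c1.png",np.hstack([pad(a),pad(a2)])); cv2.imwrite("pics/c2.png",b)
```

```text
(no output)
```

View pics/c1.png

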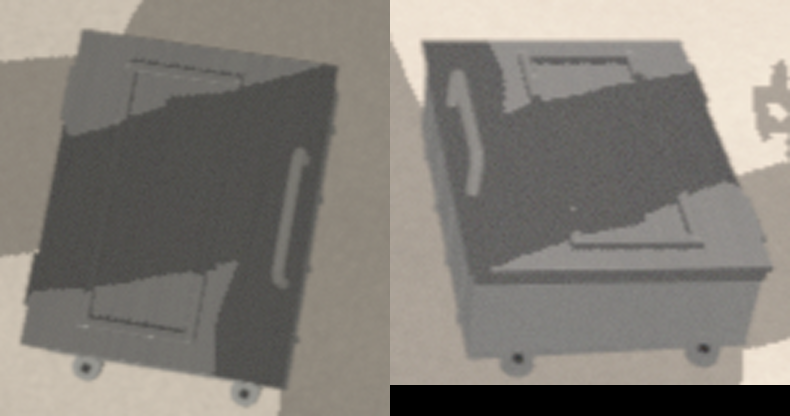

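View pics/c2.png

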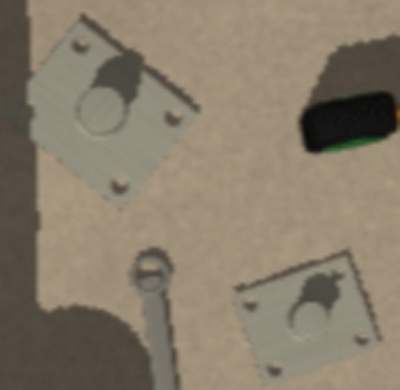

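The crops confirm the target. The larger grey plate's holes at about (350,214), (378,236) and (362,257) are roughly 36 by 27 px apart, which matches 92 x 68 mm. Its hub top is at about (356,234). The other grey plate is smaller. Next I'll triangulate the cover corners and handle, and cast rays for the cap.

```bash
cat > h.py <<'E'
from rig import robot
import numpy as np,cv2
from scipy.spatial.transform import Rotation as Ro
def cam(n):
    m=robot.camera_model(n);f=240/np.tan(np.radians(m["fovy"]/2))
    K=np.array([[f,0,m["cx"]],[0,f,m["cy"]],[0,0,1]]);return K,np.array(m["R"]),np.array(m["t"])
def plane(n,uv,z):
    K,R,t=cam(n);c=-R.T@t;d=R.T@np.linalg.solve(K,[*uv,1]);return c+d*(z-c[2])/d[2]
def tri(ut,us):
    P=[];
    for n in("top","scene"):
        K,R,t=cam(n);P.append(K@np.c_[R,t])
    X=cv2.triangulatePoints(P[0],P[1],np.array(ut,float),np.array(us,float)).ravel();return X[:3]/X[3]
def proj(n,X):
    K,R,t=cam(n);p=K@(R@np.array(X)+t);return p[:2]/p[2]
def down(a): # tool pointing down, tool y (closing line) at world angle a
    y=np.array([np.cos(a),np.sin(a),0]);z=np.array([0,0,-1.]);return Ro.from_matrix(np.c_[np.cross(y,z),y,z])
E
python3 - <<'E'
from h import *
np.set_printoptions(precision=4,suppress=True)
T=dict(hp=(191.5,141.5),hm=(168.5,262.3),fp=(289.6,155.8),fm=(270.4,279.2),bp=(275.8,187.7),bm=(267.3,239.6))
S=dict(hp=(483.3,285.4),hm=(452.9,208.8),fp=(384,286),fm=(366.1,208.8),bp=(383.7,259.1),bm=(378,220.3))
for k in T: print(k,tri(T[k],S[k]),plane("top",T[k],.094),plane("scene",S[k],.094))
print("bar@.132",plane("top",T['bp'],.132),plane("top",T['bm'],.132))
print("hub",plane("top",(356.1,233.8),.04))
h=[plane("top",p,.008) for p in((349.6,213.8),(378.2,236),(361.9,257.2))];print(h)
print("centre",(h[0]+h[2])/2,"yaw",np.arctan2(*(h[1]-h[0])[1::-1]),np.arctan2(*(h[1]-h[2])[1::-1]))
print("start y ang",Ro.from_rotvec(robot.get_eef_rot()).as_matrix())
E
```

```text
hp [0.7285 0.2292 0.0904] [0.7273 0.2281 0.094 ] [0.7316 0.2273 0.094 ]
hm [0.4316 0.2828 0.0892] [0.4303 0.2793 0.094 ] [0.4372 0.2825 0.094 ]
fp [ 0.6851 -0.0101  0.1042] [ 0.6869 -0.0127  0.094 ] [ 0.6763 -0.002   0.094 ]
fm [0.3868 0.0393 0.1012] [0.386  0.0355 0.094 ] [0.3786 0.0482 0.094 ]
bp [0.6042 0.0203 0.1113] [0.6079 0.0215 0.094 ] [0.5867 0.0281 0.094 ]
bm [0.4774 0.0426 0.1302] [0.4811 0.0426 0.094 ] [0.4354 0.064  0.094 ]
bar@.132 [0.5997 0.0184 0.132 ] [0.4762 0.0389 0.132 ]
hub [ 0.4991 -0.1735  0.04  ]
[array([ 0.5554, -0.1596,  0.008 ]), array([ 0.497, -0.231,  0.008]), array([ 0.4436, -0.1883,  0.008 ])]
centre [ 0.4995 -0.174   0.008 ] yaw -2.256486901982118 -0.6742164376581371
start y ang [[-0.963   0.2694 -0.0004]
 [ 0.2694  0.963  -0.0009]
 [ 0.0001 -0.001  -1.    ]]
```

```bash
cat >> h.py <<'E'
YAW=-0.167; EX=np.array([np.cos(YAW),np.sin(YAW),0]); EY=np.array([-np.sin(YAW),np.cos(YAW),0]); EZ=np.array([0,0,1.])
HINGE=np.array([.579,.2555,.088])
def bar(th): return HINGE+EY*(-.231*np.cos(th)+.044*np.sin(th))+EZ*(.231*np.sin(th)+.044*np.cos(th))
E
python3 - <<'E'
from h import *
np.set_printoptions(precision=4,suppress=True)
r=down(np.pi/2+YAW).as_rotvec()
for th in(.04,.5,1,1.4,1.75): print(th,bar(th),robot.inverse_kinematics(bar(th)+[0,0,.003],r))
robot.set_gripper(.06)
b=bar(.04)
robot.move_to(b+[0,0,.08],r)
print(robot.line_to(b+[0,0,.004],vel=.1,guard=6),robot.get_eef_pos(),b)
f0=robot.get_ft_force()
robot.set_gripper(0); print(robot.get_width(),robot.get_finger_force(),f0,robot.get_ft_force(),robot.get_clock())
E
```

```text
0.04 [0.5409 0.0296 0.1412] [-0.0672  0.5149  1.8763 -0.      0.7504 -1.471 ]
0.5 [0.5488 0.0764 0.2374] [ 0.0191  0.4047  1.7501 -0.      0.9869 -1.3847]
1 [0.5644 0.1689 0.3062] [ 0.1787  0.3887  1.5756 -0.      1.1773 -1.2251]
1.4 [0.5797 0.2595 0.3231] [ 0.317   0.4467  1.4345 -0.      1.2604 -1.0868]
1.75 [0.593  0.3388 0.3075] [ 0.4224  0.533   1.3269 -0.      1.2818 -0.9814]
False [0.5412 0.0297 0.1456] [0.5409 0.0296 0.1412]
0.007819670474360668 58.37209761142731 [-0.3778 -0.273   0.5961] [ 2.3363  3.454  -0.4808] 4.3333
```

Run:
```python
from h import *
np.set_printoptions(precision=3,suppress=True)
p0=robot.get_eef_pos()
off=p0-bar(.04)
for th in np.arange(.16,1.77,.1):
    g=robot.line_to(bar(th)+off*np.array([1,1,1]),vel=.1,guard=45)
    print(round(th,2),g,robot.get_ft_force(),robot.get_eef_pos(),round(robot.get_width(),4))
    if g: break
im=robot.snapshot("scene");cv2.imwrite("pics/s1.png",im[:,:,::-1]);print(robot.get_clock())
```

```text
0.16 False [ 0.761  3.08  -1.168] [0.542 0.038 0.172] 0.0078
0.26 False [ 2.494  1.487 -1.104] [0.544 0.047 0.194] 0.0079
0.36 False [ 2.469 -0.898  1.322] [0.546 0.058 0.215] 0.0078
0.46 False [ 3.88  -4.135  4.218] [0.548 0.071 0.234] 0.0079
0.56 False [ 2.369 -5.485  6.661] [0.551 0.085 0.252] 0.0081
0.66 False [ 1.337 -7.409  8.879] [0.554 0.102 0.269] 0.008
0.76 False [ 1.38  -7.425 11.16 ] [0.557 0.12  0.284] 0.0079
0.86 False [ 2.09  -8.522 14.751] [0.56  0.139 0.297] 0.0078
0.96 False [ 2.862 -7.5   18.695] [0.564 0.16  0.308] 0.0079
1.06 False [ 4.469 -5.721 14.735] [0.568 0.182 0.317] 0.0075
1.16 False [ 7.113 -2.376 10.505] [0.572 0.204 0.322] 0.0075
1.26 False [ 7.646 -0.34  12.777] [0.576 0.227 0.327] 0.008
1.36 False [10.021  1.754  8.558] [0.58  0.251 0.328] 0.0076
1.46 False [ 8.493  2.87  10.466] [0.584 0.274 0.328] 0.008
1.56 False [8.71  2.737 7.573] [0.587 0.297 0.324] 0.0077
1.66 False [12.488  2.374  3.366] [0.592 0.32  0.318] 0.0075
1.76 False [12.79   1.573  3.708] [0.596 0.341 0.311] 0.0075
10.95
```

View pics/s1.png

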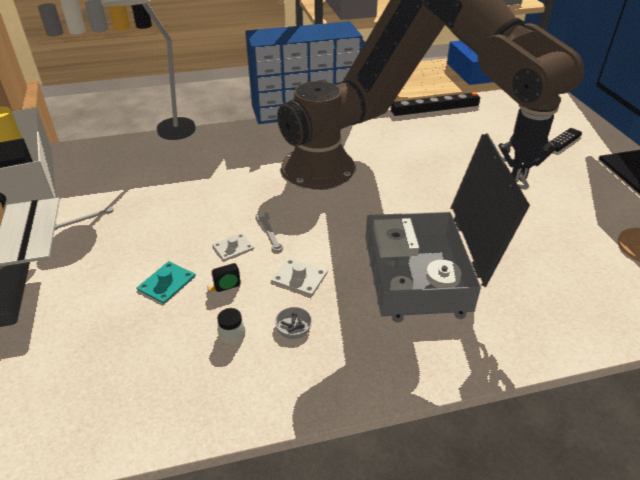

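The scene view shows the cover standing past upright, with its edge running from about (487,140) to (520,205), and the case open. The housing is near (395,235). I'll release the handle, retreat, and look at the seat.

Run:
```python
from h import *
np.set_printoptions(precision=4,suppress=True)
robot.set_gripper(.03)
p=robot.get_eef_pos(); robot.line_to(p+[0,0,.1],vel=.2)
im=robot.snapshot("top");cv2.imwrite("pics/t1.png",im[:,:,::-1])
r=down(1.0).as_rotvec()
robot.move_to([.4992,-.1738,.16],r)
robot.set_gripper(.075)
im2=robot.snapshot("top");cv2.imwrite("pics/t2.png",im2[:,:,::-1])
g=lambda i:(255*(i[:,:,::-1]/255.)**.6).astype(np.uint8)
a=cv2.resize(g(im2[160:300,180:300]),(480,560),interpolation=cv2.INTER_CUBIC)
b=cv2.resize(g(im[200:300,310:410]),(300,300),interpolation=cv2.INTER_CUBIC)
c=cv2.resize(g(im2[150:350,250:450]),(300,260))
cv2.imwrite("pics/c3.png",np.hstack([a,np.vstack([b,c])]))
print(robot.get_clock(),robot.get_eef_pos(),robot.get_qpos())
```

```text
14.6333 [ 0.4992 -0.1738  0.16  ] [-0.46    0.4765  1.8946 -0.      0.7705 -1.46  ]
```

View pics/c3.png

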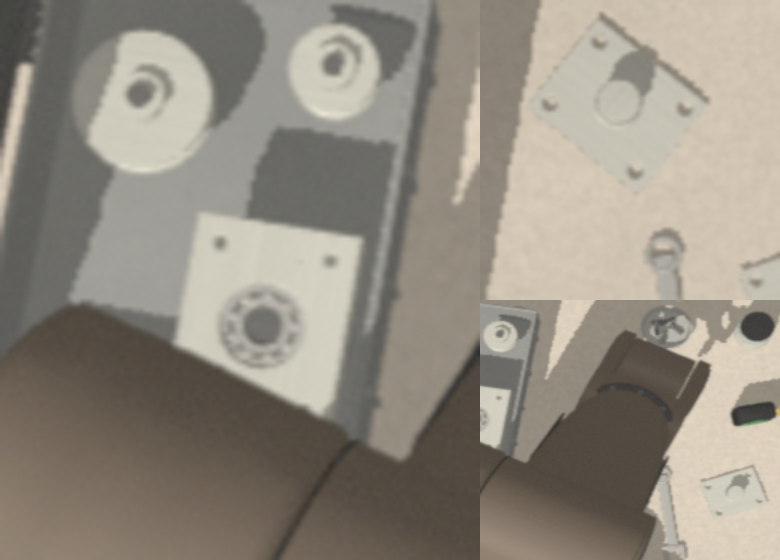

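The crop shows the cap's four holes at about (350,214), (333,235), (378,236) and (362,258). The housing's two +x holes are at about (235,221) and (262,225), with the bearing centre at (245,241). I'll refine these with darkness centroids, then grasp.

```bash
cat >> h.py <<'E'
def cen(g,p,w=4):
    x,y=np.round(p).astype(int);s=g[y-w:y+w+1,x-w:x+w+1].astype(float)
    d=np.clip(np.percentile(s,65)-s-8,0,None);Y,X=np.mgrid[y-w:y+w+1,x-w:x+w+1]
    return np.array([(d*X).sum(),(d*Y).sum()])/d.sum()
E
python3 - <<'E'
from h import *
np.set_printoptions(precision=4,suppress=True)
t1=cv2.imread("pics/t1.png",0);t2=cv2.imread("pics/t2.png",0)
c=[cen(t1,p) for p in((349.6,213.4),(332.7,234.4),(361.4,257.4),(378,236))]
C=np.array([plane("top",p,.008) for p in c]);print(np.array(c),C,C.mean(0))
d1=C[3]-C[0];d2=C[2]-C[1];d3=C[1]-C[0];d4=C[2]-C[3]
an=lambda d:np.arctan2(d[1],d[0])
print("lens",[np.linalg.norm(d) for d in(d1,d2,d3,d4)],"ang",[an(-d1),an(-d2),an(d3)-np.pi/2,an(d4)-np.pi/2])
s=[cen(t2,p) for p in((234.6,220.4),(262.1,224.9))]
S=np.array([plane("top",p,.08) for p in s]);e=S[0]-S[1]
print(s,S,np.linalg.norm(e),"yaw",an(e)-np.pi/2)
ey=e/np.linalg.norm(e);ex=np.array([ey[1],-ey[0],0])
print("seat from holes",S.mean(0)-.046*ex,"bearing",plane("top",(245.1,240.6),.08),"hinge-based",HINGE-.173*EY-.07*EX)
E
```

```text
[[349.5917 213.5254]
 [332.371  234.884 ]
 [360.9382 257.4784]
 [377.541  236.2976]] [[ 0.5561 -0.1596  0.008 ]
 [ 0.5018 -0.1147  0.008 ]
 [ 0.4429 -0.1859  0.008 ]
 [ 0.4963 -0.2293  0.008 ]] [ 0.4993 -0.1724  0.008 ]
lens [np.float64(0.09184671821090103), np.float64(0.09236432693261419), np.float64(0.0704808707816107), np.float64(0.06876442890414225)] ang [np.float64(0.8612887047250802), np.float64(0.879998378694446), np.float64(0.8796490508724037), np.float64(0.887401443641596)]
[array([234.5844, 220.3555]), array([262.0747, 224.8646])] [[0.5316 0.1235 0.08  ]
 [0.5193 0.0565 0.08  ]] 0.06809405014885411 yaw -0.18065917783956564
seat from holes [0.4802 0.0983 0.08  ] bearing [0.4814 0.0978 0.08  ] hinge-based [0.4812 0.0965 0.088 ]
```

Run:
```python
from h import *
np.set_printoptions(precision=4,suppress=True)
g=robot.line_to([.4993,-.173,.035],vel=.1,guard=8); print(g,robot.get_eef_pos())
robot.set_gripper(0); print(robot.get_width(),robot.get_finger_force(),robot.get_ft_force())
z=robot.get_eef_pos()[2]
robot.line_to([.4993,-.173,z+.16],vel=.15); print(robot.get_ft_force(),robot.get_width())
r=down(-.052).as_rotvec()
robot.move_to([.4806,.0979,z+.16],r)
robot.line_to([.4806,.0979,z+.12],vel=.1)
robot.pause(.3)
print(z,robot.get_eef_pos(),robot.get_qpos(),robot.get_clock())
for n in("top","scene"):
    im=robot.snapshot(n);cv2.imwrite(f"pics/{n}3.png",im[:,:,::-1])
g=lambda i:(255*(i/255.)**.6).astype(np.uint8)
t=cv2.imread("pics/top3.png");s=cv2.imread("pics/scene3.png")
cv2.imwrite("pics/c4.png",np.hstack([cv2.resize(g(t[170:300,190:290]),(400,520),interpolation=cv2.INTER_CUBIC),cv2.resize(g(s[160:290,340:440]),(400,520),interpolation=cv2.INTER_CUBIC)]))
```

```text
False [ 0.4995 -0.1731  0.0355]
0.0342153175478374 59.24772083759308 [-1.0847  0.852   7.7111]
[ 0.1037 -0.4727 -3.531 ] 0.034062858013422063
0.035574363836858185 [0.4808 0.0979 0.156 ] [ 0.0662  0.4386  1.9884 -0.      0.7136  0.1182] 19.95
```

View pics/c4.png

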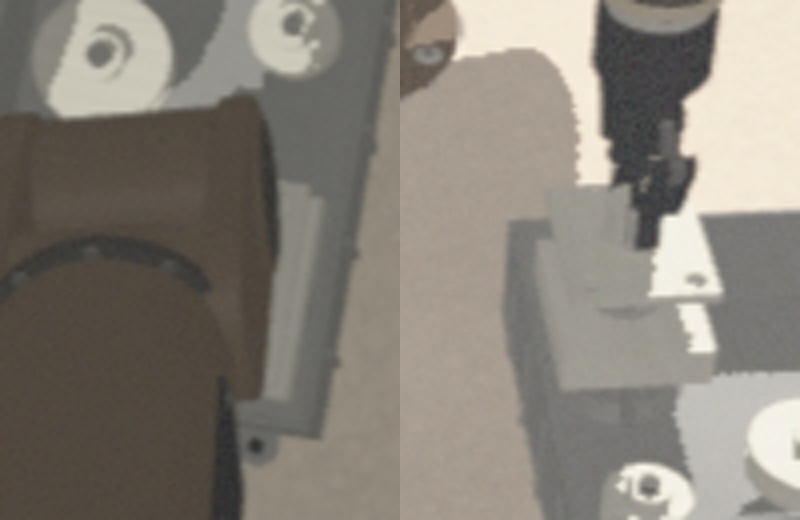

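The scene half of the crop shows the cap held level above the housing. Its +x+y hole is at about (413,230) px, and the plate's front right top corner is at about (420,233). I'll compare these with projections of the ideal pose.

Run:
```python
from h import *
np.set_printoptions(precision=1,suppress=True)
y=-.175;ex=np.array([np.cos(y),np.sin(y),0]);ey=np.array([-np.sin(y),np.cos(y),0])
c=np.array([.4808,.0979,0]);s=np.array([.4806,.0979,.08])
s3=cv2.imread("pics/scene3.png",0)
print("pred hole",proj("scene",c+.046*ex+.034*ey+[0,0,.1285]),"seen",cen(s3,(413,230),3))
g=cv2.imread("pics/scene3.png");v=(255*(g/255.)**.6).astype(np.uint8)[185:265,365:430]
v=cv2.resize(v,None,fx=9,fy=7.4,interpolation=cv2.INTER_CUBIC)
v=cv2.resize(g[185:265,365:430],None,fx=7.4,fy=7.4,interpolation=cv2.INTER_CUBIC);v=(255*(v/255.)**.6).astype(np.uint8)
w=v.copy()
def poly(o,hx,hy,col):
    P=np.array([proj("scene",o+a*hx*ex+b*hy*ey) for a,b in((1,1),(-1,1),(-1,-1),(1,-1))])
    P=((P-[365,185]+.5)*7.4-.5).round().astype(int);cv2.polylines(w,[P],True,col,1)
    print(P.tolist())
poly(c+[0,0,.1285],.06,.048,(0,0,255));poly(s,.062,.05,(0,255,0))
for a in(1,-1):
  for b in(1,-1):
    q=(proj("scene",c+a*.046*ex+b*.034*ey+[0,0,.1285])-[365,185]+.5)*7.4;cv2.circle(w,tuple(q.round().astype(int).tolist()),3,(0,0,255),1)
cv2.imwrite("pics/c5.png",w);print(w.shape)
```

```text
pred hole [413.  229.1] seen [413.7 229.9]
[[407, 353], [339, 144], [79, 155], [130, 366]]
[[397, 462], [330, 244], [64, 256], [115, 476]]
(592, 481, 3)
```

View pics/c5.png

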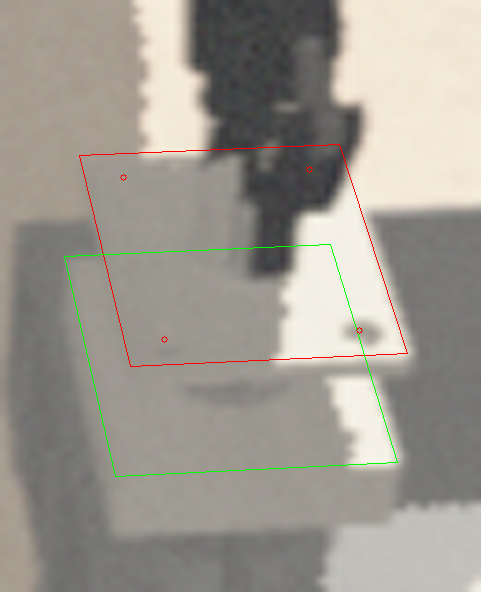

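The outlines agree to about 0.5 px: seat spot on, cap about 1 mm towards +y. I'll correct by -0.7 mm in y, lower the cap, check it and hand in.

Run:
```python
from h import *
np.set_printoptions(precision=4,suppress=True)
g=robot.line_to([.4806,.0972,.0355+.0915],vel=.04,guard=4)
robot.pause(.8)
print(g,robot.get_eef_pos(),robot.get_eef_rot(),robot.get_ft_force(),robot.get_width(),robot.get_finger_force(),robot.get_clock())
im=robot.snapshot("scene");cv2.imwrite("pics/s4.png",im[:,:,::-1])
v=(255*(im[130:290,340:540,::-1]/255.)**.6).astype(np.uint8)
cv2.imwrite("pics/c6.png",cv2.resize(v,(750,600),interpolation=cv2.INTER_CUBIC))
```

```text
False [0.4806 0.0972 0.127 ] [-2.2784 -2.1629  0.    ] [-0.834   0.5928 -2.7915] 0.03437794052318502 59.95280206203461 21.7167
```

View pics/c6.png

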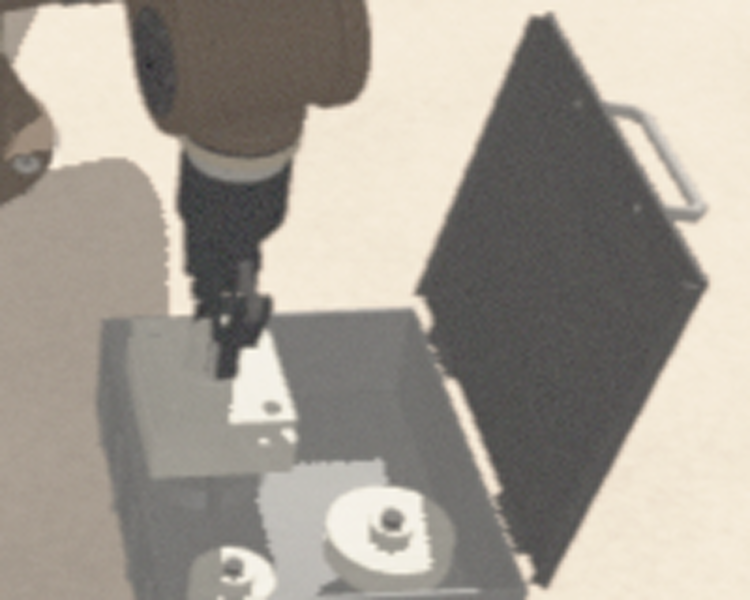

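The crop shows the cap level just above the housing, with its +x+y hole at about (272,407), and the cover open past upright on the right. The forces are the cap's weight only, so I'm handing in.

```bash
python3 -c "
from rig import robot
print(robot.close_job())"
```

```text
the job is handed in; nothing more can be done
None
```

I handed the job in at about 22 s: the cover stands open past upright at about 1.76 rad, and the arm is holding the cap level about 11 mm above the housing with its holes lined up to within about 1–2 mm by camera; no verdict was returned.

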